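Put the yellow hole saw back in its well

ROBOT

A 6-joint arm with a two-finger parallel gripper is mounted at the origin on the work surface. World frame = base frame: x ahead of the robot, y to its left, z up, the work surface at z = 0. Lengths are in m, angles in rad, forces in N, time in s.
With the tool pointing down it reaches from about 0.35 to 0.775 m from the base axis. Payload 7.3 kg.
Tool frame: the origin (TCP) lies at the very end of the fingers, on their centre line; the grasp point (between the pads) lies 19 mm behind it; z points along the fingers, y is the line along which they close (so a half turn about z gives the same grasp; the last joint's range is limited). The gripper opens to 92 mm and grips with 3 to 60 N. Pads are 19 mm wide; open, the fingers measure 130 mm over their backs; the gripper's body (75 mm by 190 mm) begins 47 mm behind the grasp point.
Start: joints at [0.981, 0.342, 1.524, -0, 1.275, -0.146], TCP at [0.225, 0.474, 0.227] pointing down, gripper open.
Joint ranges: [-2.53, 2.53], [-0.77, 2.02], [0.04, 2.7], [-1, 4.14], [0.28, 2.66], [-3.11, 3.11]. Speed limits (rad/s): [2.57, 2.57, 3.14, 3.14, 3.14, 3.14].

INTERFACE

Orientations are given as [roll, pitch, yaw] about the fixed x, y, z axes, in that order (R = Rz(yaw) Ry(pitch) Rx(roll)).
In Python, from cell import robot gives the robot as it stands.
- The arm moves only by the tool apply_moves, never from a script. Its argument "rows" is a list of rows, each an object with "xyz": the shift along the tool's x, y, z in mm, a list of three; "turn": the turn about the tool's z in rad. A call has 1 to 10 rows; each row shifts and turns the commanded pose from where the row before left it, along the tool's axes as they then stand; what a row does not reach is not made up. A row lasts 1/8 s, in which the tool goes at most 62.5 mm and 10.7 degrees, less where a joint would pass 70% of its speed; a pose out of reach is approached as far as the arm can. A call with a gripper value outside its range is refused whole. "gripper" is the opening, from 0 (shut) to 1 (fully open), set as the call begins (left out, the last holds). The fingers move at their own pace and stop on an object; "newtons" is the grip in N (left out, the last holds). Time passes only in rows, so rows that do not move let the fingers close. It gives the time, the measured TCP pose, the force and the opening at its end, in the units of the state.
- robot.observe(): the state, without advancing time (a new reading comes with each control period).
- robot.read_camera(name): name is "side" or "top"; returns a dict with "frame" (384x512x3 uint8, blue, green, red), "mtx" (3x3 intrinsics, pixels), "R" (3x3) and "t" (3): a world point X has camera coordinates R X + t. Camera axes: x right, y down, z forward; pixel columns grow to the right and rows downward; lengths in m; the calibration is good to about 2 mm. A picture is of the moment at which its call begins. There is no depth.
- robot.hand_in(): hands the job in, once; it reports no verdict.
The state is a dict: "time": time; "qpos": joint angles; "qvel": joint speeds; "joint_efforts": joint torques, N m; "tool_pos": TCP position; "tool_rot": TCP orientation; "contact_force": force on the tool from outside, world axes, zero at the start; "torque": the same for the moment, N m; "opening": finger opening in m.
Only numpy, scipy, OpenCV 4.12 (cv2) and the standard library are available. Lean on these libraries where they do the work, as an engineer would, in place of code of your own. Each camera call takes 0.05 s, during which the arm holds its last target. There are 200 camera calls.

TASK

The drilling with the yellow hole saw is done: stand it back in the round well with the yellow collar, shank up. Lower it down into the well in your grip instead of dropping it, and let it stand upright on the well's floor. Leave the red and blue hole saws standing where they are.

Things in the scene. Friction and masses are not known exactly. Their poses are not given: they have to be found in the camera images.
- saw_yellow: hole saw 110 mm tall, standing on its teeth: yellow cup 50 mm in diameter, 45 mm high, with bare steel teeth; above it a dark hub 26 mm in diameter up to 59 mm, then a round bright steel shank 12 mm in diameter from 59 mm to the top, on the axis. 0.15 to 0.3 kg. Origin at the centre of the toothed underside, z up along the shank. It stands loose on the bench and is the one to move.
- nest_yellow: empty well screwed to the bench: plywood base 96 x 96 x 6 mm with a round yellow collar, 82 mm outer and 70 mm inner diameter, rim 34 mm above the bench. Its floor (the plywood's top) is 6 mm above the bench: 28 mm deep. Origin on the bench at the well's centre, z up. Like wells with a red (empty) and a blue collar (holding the blue saw) stand 130 mm or more away, in any order.
- saw_red: hole saw 110 mm tall, standing on its teeth: red cup 50 mm in diameter, 45 mm high, with bare steel teeth; above it a dark hub 26 mm in diameter up to 59 mm, then a round bright steel shank 12 mm in diameter from 59 mm to the top, on the axis. 0.15 to 0.3 kg. Origin at the centre of the toothed underside, z up along the shank. It stands loose on the bench, at least 110 mm from the yellow one, and stays there.
- saw_blue: hole saw 110 mm tall, standing on its teeth: blue cup 50 mm in diameter, 45 mm high, with bare steel teeth; above it a dark hub 26 mm in diameter up to 59 mm, then a round bright steel shank 12 mm in diameter from 59 mm to the top, on the axis. 0.15 to 0.3 kg. Origin at the centre of the toothed underside, z up along the shank. It stands in the well with the blue collar and stays there.
Mind the look-alikes: they are no part of the job. What is shaped like the saw_yellow but green is not meant.

How it is judged:
By the outcome, as a careful person would: the job done as asked, in the order asked, and still so for the second after the job is handed in, with the robot touching nothing.
It also fails if it takes over 42 s, if anything falls off the work surface, if the arm or the gripper's body presses on something with over 40 N, if the wrist force passes 120 N, or if a joint passes its speed limit or range.

## Working session

There is one attempt and no reset: what is moved stays moved. The work goes in short steps, Python scripts to look and compute and a tool call to move; the robot and the scene stay as the last step left them, time stands still between calls to the robot, and variables do not carry over. Pictures are saved under pics/ and viewed, on a budget of 10 in all, crops included, one or two more only if the job needs it, and the job is handed in when it is done.

Besides the shell and the picture viewer there is one more tool, called after ">>>" by a JSON object that holds its "api" and its "payload". apply_moves: Moves the arm, as the interface text tells. Its arguments: {"type":"object","properties":{"rows":{"type":"array"},"gripper":{"type":"number"},"newtons":{"type":"number"}},"required":["rows"]}

```bash
mkdir -p pics; python3 - <<'E'
from cell import robot
import cv2,numpy as np
a=robot.read_camera("top");b=robot.read_camera("side")
for n,c in(("top",a),("side",b)):
    np.savez(n+".npz",**c); cv2.imwrite(f"pics/{n}0.png",c["frame"]); print(n,c["mtx"],c["R"],c["t"],-c["R"].T@c["t"])
s=robot.observe();print(s["time"],s["tool_pos"],s["tool_rot"],s["opening"])
E
```

```text
top [[481.21173175   0.         268.05033052]
 [  0.         481.21173175 186.15053807]
 [  0.           0.           1.        ]] [[ 0.01684944 -0.99979374  0.01133873]
 [-0.99715982 -0.01763545 -0.07322083]
 [ 0.07340569 -0.0100728  -0.99725129]] [-0.01878324  0.52689566  0.82486613] [ 0.4651658  -0.00117861  0.86139153]
side [[454.82452738   0.         256.17943078]
 [  0.         454.82452738 199.58275922]
 [  0.           0.           1.        ]] [[ 7.11449020e-01 -7.02737685e-01 -1.96478712e-04]
 [-4.82259220e-01 -4.88034041e-01 -7.27494893e-01]
 [ 5.11142188e-01  5.17670282e-01 -6.86113068e-01]] [-0.37139499  0.28242382  0.46890787] [ 0.1607515  -0.36590048  0.52711273]
0.1 [0.22522053 0.47385922 0.22614292] [-3.14029968e+00 -1.62625515e-04  2.69779174e+00] 0.0919228700427709
```

View pics/top0.png

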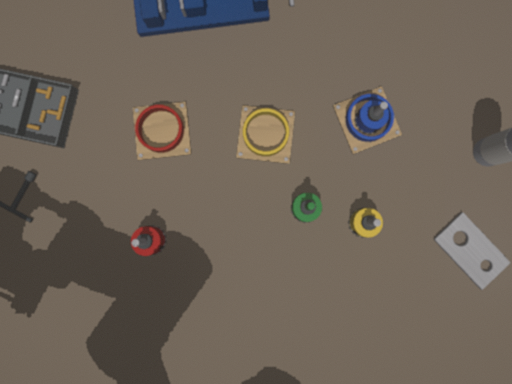

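View pics/side0.png

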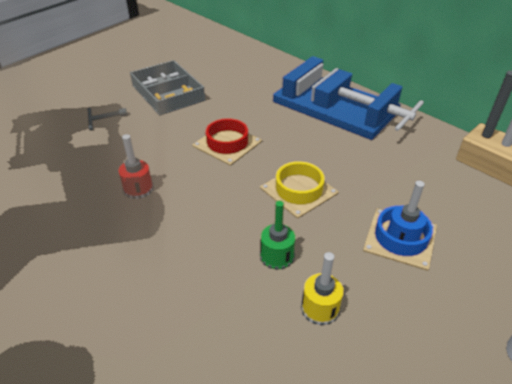

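The top view shows the yellow saw at (368,223), with lookalikes: green saw (307,207), red saw (145,241), blue saw in its well (375,112). The yellow well is at (266,132), the red at (160,128), the blue at (369,117). In the side view the yellow saw is at (323,297) with its shank tip near (327,257), and the yellow collar is at (300,183).

```bash
cat > h.py <<'E'
import cv2,numpy as np
def ray(c,u,v,z):
    C=-c["R"].T@c["t"]; d=c["R"].T@np.linalg.inv(c["mtx"])@[u,v,1]
    return C+d*(z-C[2])/d[2]
def proj(c,X):
    p=c["mtx"]@(c["R"]@np.array(X)+c["t"]); return p[:2]/p[2]
def tri(c1,p1,c2,p2):
    P=[c["mtx"]@np.c_[c["R"],c["t"]] for c in(c1,c2)]
    X=cv2.triangulatePoints(P[0],P[1],np.array(p1,float),np.array(p2,float))[:,0]; return X[:3]/X[3]
def yellow(f):
    h=cv2.cvtColor(f,cv2.COLOR_BGR2HSV); return cv2.inRange(h,(22,170,90),(34,255,255))
def blobs(m,amin=60):
    cs,_=cv2.findContours(m,cv2.RETR_EXTERNAL,cv2.CHAIN_APPROX_NONE)
    return [c for c in cs if cv2.contourArea(c)>amin]
E
python3 - <<'E'
from h import *
T=dict(np.load("top.npz"));S=dict(np.load("side.npz"))
for n,c in(("top",T),("side",S)):
    for b in blobs(yellow(c["frame"])):
        e=cv2.fitEllipse(b); print(n,cv2.boundingRect(b),np.round(e[0],1),np.round(e[1],1),*(np.round(ray(c,*e[0],z),4) for z in(.034,.045)))
        # outline points on plane
        z=.034 if e[1][0]>35 else .045
        P=np.array([ray(c,*p[0],z)[:2] for p in b]);(x,r)=cv2.minEnclosingCircle((P*1000).astype(np.float32));print('  circ mm',z,x,r)
a=T["frame"][180:260,325:405];a=cv2.resize(a,(400,400),interpolation=cv2.INTER_CUBIC)
b=S["frame"][240:330,280:370];b=cv2.resize(b,(400,400),interpolation=cv2.INTER_CUBIC)
cv2.imwrite("pics/crop1.png",np.hstack([a,b]))
E
```

```text
side (303, 274, 40, 47) [321.6 297.5] [37.3 46.2] [ 0.459  -0.1837  0.034 ] [ 0.4523 -0.1877  0.045 ]
  circ mm 0.034 (459.061767578125, -180.8378448486328) 35.50651550292969
side (276, 162, 48, 42) [299.5 182.4] [41.6 48.1] [ 0.6077 -0.0146  0.034 ] [ 0.5977 -0.0225  0.045 ]
  circ mm 0.034 (609.1253662109375, -12.707453727722168) 52.02821350097656
```

View pics/crop1.png

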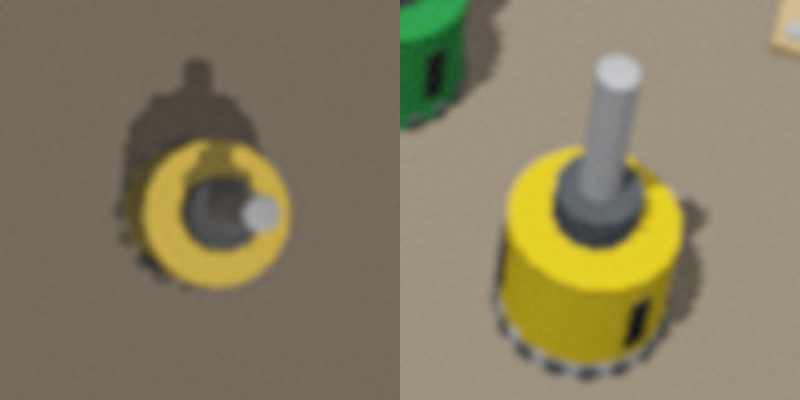

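The crop confirms it is the yellow saw. In the top view the shank tip is at (377,222.6) and the cup-top centre at (368.4,222.6); in the side view the tip is at (329,255.8).

```bash
sed -i 's/(22,170,90)/(20,110,90)/' h.py; python3 - <<'E'
from h import *
T=dict(np.load("top.npz"));S=dict(np.load("side.npz"))
print("tip tri",tri(T,(376.9,222.5),S,(329.1,255.7)))
print("tip rays",ray(T,376.9,222.5,.11),ray(S,329.1,255.7,.11)," cup top",ray(T,368.3,222.4,.045))
for b in blobs(yellow(T["frame"])):
    e=cv2.fitEllipse(b); print(cv2.boundingRect(b),np.round(e[0],1),np.round(e[1],1),*(np.round(ray(T,*e[0],z),4) for z in(.034,.045)))
# side collar rim: midpoint of left/right extremes of rim
for b in blobs(yellow(S["frame"])):
    b=b[:,0]
    if b[:,1].min()<200: 
        l=b[b[:,0].argmin()];r=b[b[:,0].argmax()];t=b[b[:,1].argmin()];print(l,r,t,ray(S,*l,.03),ray(S,*r,.03),ray(S,*t,.034))
# green saw tip
h=cv2.cvtColor(T["frame"],cv2.COLOR_BGR2HSV)
for b in blobs(cv2.inRange(h,(45,100,40),(75,255,255))):
    e=cv2.fitEllipse(b);print("green",np.round(e[0],1),np.round(e[1],1),ray(T,*e[0],.045))
E
```

```text
tip tri [ 0.46642584 -0.17989698  0.10815818]
tip rays [ 0.46658878 -0.17963843  0.11      ] [ 0.4648643  -0.18054852  0.11      ]  cup top [ 0.46663495 -0.18045572  0.045     ]
(351, 208, 32, 30) [367.1 222.2] [29.1 30.5] [ 0.467  -0.1807  0.034 ] [ 0.4669 -0.1784  0.045 ]
(242, 108, 48, 48) [265.5 131.4] [46.7 47.6] [ 0.6215 -0.0034  0.034 ] [ 0.6194 -0.0034  0.045 ]
[275 186] [324 185] [294 161] [0.5760005  0.01057715 0.03      ] [ 0.6352699  -0.04450307  0.03      ] [0.64343693 0.02945981 0.034     ]
green [306.6 206.8] [25.3 26.1] [ 0.49122366 -0.07551108  0.045     ]
```

>>> {"api": "apply_moves", "payload": {"rows": [{"xyz": [-36,-35,0],"turn": 0},{"xyz": [-36,-35,0],"turn": 0},{"xyz": [-36,-35,0],"turn": 0},{"xyz": [-36,-35,0],"turn": 0},{"xyz": [-36,-35,0],"turn": 0},{"xyz": [-36,-35,0],"turn": 0},{"xyz": [-36,-35,0],"turn": 0},{"xyz": [-36,-35,0],"turn": 0},{"xyz": [-36,-35,0],"turn": 0},{"xyz": [-36,-35,0],"turn": 0}], "gripper": 1}}

```text
time: 1.35
tool_pos: [0.4004, 0.0019, 0.2266]
tool_rot: [3.141, -0.0, 2.698]
contact_force: [0.9, 0.6, 0.3]
opening: 0.0915
```

>>> {"api": "apply_moves", "payload": {"rows": [{"xyz": [-36,-35,0],"turn": 0},{"xyz": [-36,-35,0],"turn": 0},{"xyz": [-36,-35,0],"turn": 0},{"xyz": [-28,-30,0],"turn": 0},{"xyz": [0,0,0],"turn": 0},{"xyz": [0,0,0],"turn": 0}]}}

```text
time: 2.1
tool_pos: [0.4646, -0.1762, 0.2262]
tool_rot: [3.141, -0.002, 2.698]
contact_force: [0.7, 0.2, -0.4]
opening: 0.0921
```

```bash
cat >> h.py <<'E'
from scipy.spatial.transform import Rotation as Ro
def delta(s,X):
    return np.round(1000*Ro.from_euler("xyz",s["tool_rot"]).as_matrix().T@(np.array(X)-s["tool_pos"]),1)
E
python3 - <<'E'
from h import *
from cell import robot
s=robot.observe();print(s["time"],s["tool_pos"],s["tool_rot"],s["contact_force"],s["qpos"])
print(delta(s,[.4665,-.180,.068]))
c=robot.read_camera("side");cv2.imwrite("pics/s2.png",c["frame"])
E
```

```text
2.1 [ 0.46461872 -0.17624255  0.22621843] [ 3.14109109e+00 -1.52408948e-03  2.69750501e+00] [ 0.73459188  0.21440803 -0.43239872] [-5.17169541e-01  2.91974681e-01  1.59832514e+00  4.09462486e-04
  1.25284950e+00 -1.64400615e+00]
[ -3.6  -2.7 158.2]
```

View pics/s2.png

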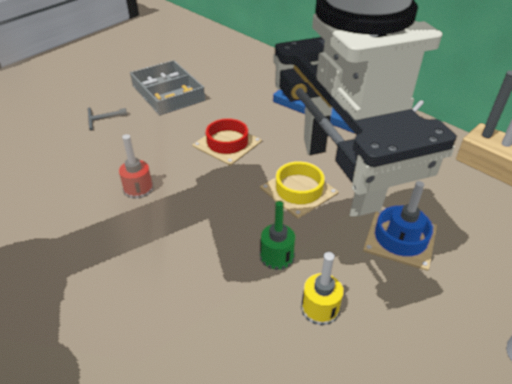

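The side view shows the open gripper hovering over the area with fingers at (315,135) and (368,195), and the saw untouched at (323,297). Descending.

>>> {"api": "apply_moves", "payload": {"rows": [{"xyz": [-3.5,-2.5,0],"turn": 0},{"xyz": [0,0,30],"turn": 0},{"xyz": [0,0,30],"turn": 0},{"xyz": [0,0,30],"turn": 0},{"xyz": [0,0,25],"turn": 0},{"xyz": [0,0,20],"turn": 0},{"xyz": [0,0,15],"turn": 0},{"xyz": [0,0,8],"turn": 0},{"xyz": [0,0,0],"turn": 0},{"xyz": [0,0,0],"turn": 0}]}}

```text
time: 3.4
tool_pos: [0.4677, -0.1808, 0.0693]
tool_rot: [-3.142, 0.001, 2.698]
contact_force: [0.1, 0.4, -0.5]
opening: 0.0918
```

```bash
python3 - <<'E'
from h import *
from cell import robot
s=robot.observe();print(s["time"],s["tool_pos"],s["tool_rot"],s["contact_force"])
print(delta(s,[.4665,-.180,.068]))
c=robot.read_camera("side");cv2.imwrite("pics/s3.png",cv2.resize(c["frame"][150:350,220:440],None,fx=2.5,fy=2.5))
E
```

```text
3.4 [ 0.46765453 -0.18077378  0.06933764] [-3.14157105e+00  1.27960937e-03  2.69790238e+00] [ 0.11548517  0.35933317 -0.4684563 ]
[1.4 0.2 1.3]
```

View pics/s3.png

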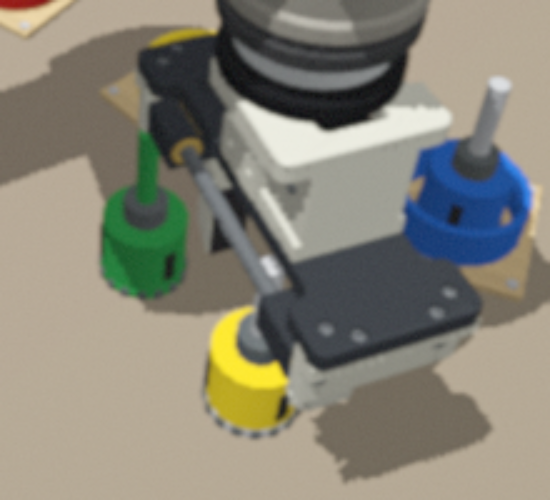

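The saw is still upright under the gripper, with its cup at crop (255,370), and the green saw at (145,240) stands clear. Closing, then a small lift.

>>> {"api": "apply_moves", "payload": {"rows": [{"xyz": [0,0,0],"turn": 0},{"xyz": [0,0,0],"turn": 0},{"xyz": [0,0,0],"turn": 0},{"xyz": [0,0,0],"turn": 0},{"xyz": [0,0,0],"turn": 0},{"xyz": [0,0,0],"turn": 0},{"xyz": [0,0,0],"turn": 0},{"xyz": [0,0,0],"turn": 0},{"xyz": [0,0,0],"turn": 0},{"xyz": [0,0,0],"turn": 0}], "gripper": 0, "newtons": 30}}

```text
time: 4.7
tool_pos: [0.4672, -0.1806, 0.0687]
tool_rot: [3.141, 0.0, 2.698]
contact_force: [0.2, -1.3, -0.6]
opening: 0.0117
```

>>> {"api": "apply_moves", "payload": {"rows": [{"xyz": [0,0,-10],"turn": 0},{"xyz": [0,0,-20],"turn": 0},{"xyz": [0,0,-25],"turn": 0},{"xyz": [0,0,-25],"turn": 0},{"xyz": [0,0,-25],"turn": 0},{"xyz": [0,0,-25],"turn": 0},{"xyz": [0,0,-10],"turn": 0},{"xyz": [0,0,0],"turn": 0},{"xyz": [0,0,0],"turn": 0}]}}

```text
time: 5.82
tool_pos: [0.4667, -0.1803, 0.2077]
tool_rot: [3.141, -0.002, 2.698]
contact_force: [0.5, -0.2, -2.1]
opening: 0.0113
```

```bash
python3 - <<'E'
from h import *
from cell import robot
s=robot.observe();print(s["time"],s["tool_pos"],s["tool_rot"],s["contact_force"],s["opening"])
print(delta(s,[.6205,-.0035,.209]))
for n in("side","top"):
    c=robot.read_camera(n);cv2.imwrite(f"pics/{n}4.png",c["frame"])
E
```

```text
5.825 [ 0.46666205 -0.18027488  0.20772314] [ 3.14134045e+00 -1.92603521e-03  2.69779379e+00] [ 0.52729712 -0.21626098 -2.07176939] 0.0113200130292687
[-63.  225.7  -1.3]
```

View pics/side4.png

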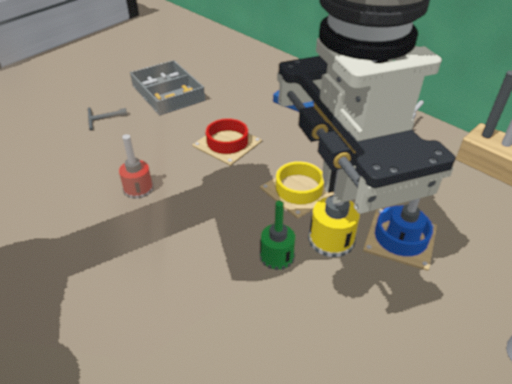

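The yellow saw hangs upright in the grip, with its cup at (335,225), and the others are unmoved. Carrying it over the well.

>>> {"api": "apply_moves", "payload": {"rows": [{"xyz": [-4,14,0],"turn": 0},{"xyz": [-8,28,0],"turn": 0},{"xyz": [-8,28,0],"turn": 0},{"xyz": [-8,28,0],"turn": 0},{"xyz": [-8,28,0],"turn": 0},{"xyz": [-8,28,0],"turn": 0},{"xyz": [-8,28,0],"turn": 0},{"xyz": [-7,28,0],"turn": 0},{"xyz": [-4,15,0],"turn": 0},{"xyz": [0,0,0],"turn": 0}]}}

```text
time: 7.18
tool_pos: [0.6209, -0.0034, 0.2081]
tool_rot: [-3.141, -0.001, 2.699]
contact_force: [0.3, -0.6, -1.8]
opening: 0.0109
```

>>> {"api": "apply_moves", "payload": {"rows": [{"xyz": [0,0,20],"turn": 0},{"xyz": [0,0,25],"turn": 0},{"xyz": [0,0,25],"turn": 0},{"xyz": [0,0,15],"turn": 0},{"xyz": [0,0,5],"turn": 0},{"xyz": [0,0,0],"turn": 0},{"xyz": [0,0,0],"turn": 0}]}}

```text
time: 8.05
tool_pos: [0.6213, -0.0046, 0.1198]
tool_rot: [3.141, 0.002, 2.698]
contact_force: [-0.4, 0.3, -2.2]
opening: 0.0119
```

```bash
python3 - <<'E'
from h import *
from cell import robot
s=robot.observe();print(s["time"],s["tool_pos"],s["tool_rot"],s["contact_force"],s["opening"])
print(delta(s,[.6205,-.0035,.0747]))
c=robot.read_camera("side");np.savez("side5.npz",**c);cv2.imwrite("pics/s5.png",cv2.resize(c["frame"][90:250,200:400],None,fx=3,fy=3,interpolation=cv2.INTER_CUBIC))
E
```

```text
8.05 [ 0.62126737 -0.00456514  0.11975468] [3.14100237e+00 1.71505882e-03 2.69771286e+00] [-0.44644262  0.28294414 -2.15131115] 0.011940352354544582
[ 1.2  0.6 45.1]
```

View pics/s5.png

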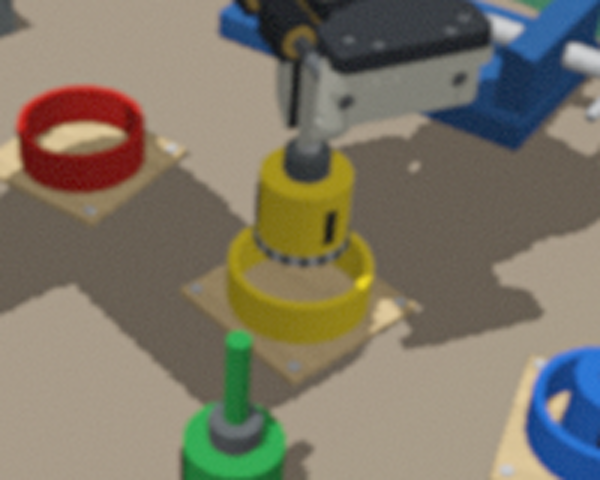

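The saw is above the yellow collar, with its teeth at crop (303,250) and the collar centre at about (300,285). It is centred within about 2 mm against 10 mm clearance, so I'm lowering.

>>> {"api": "apply_moves", "payload": {"rows": [{"xyz": [1,0.5,8],"turn": 0},{"xyz": [0,0,10],"turn": 0},{"xyz": [0,0,10],"turn": 0},{"xyz": [0,0,8],"turn": 0},{"xyz": [0,0,4],"turn": 0},{"xyz": [0,0,2],"turn": 0},{"xyz": [0,0,0],"turn": 0},{"xyz": [0,0,0],"turn": 0}]}}

```text
time: 9.1
tool_pos: [0.6203, -0.0036, 0.0771]
tool_rot: [3.141, 0.001, 2.698]
contact_force: [0.1, -0.5, -1.0]
opening: 0.011
```

>>> {"api": "apply_moves", "payload": {"rows": [{"xyz": [0,0,1],"turn": 0},{"xyz": [0,0,1],"turn": 0},{"xyz": [0,0,0],"turn": 0}]}}

```text
time: 9.48
tool_pos: [0.6201, -0.0036, 0.0747]
tool_rot: [3.141, 0.0, 2.698]
contact_force: [0.8, -0.3, -2.1]
opening: 0.0114
```

>>> {"api": "apply_moves", "payload": {"rows": [{"xyz": [0,0,0.5],"turn": 0},{"xyz": [0,0,0],"turn": 0},{"xyz": [0,0,0],"turn": 0}]}}

```text
time: 9.85
tool_pos: [0.6202, -0.0035, 0.0747]
tool_rot: [3.141, 0.001, 2.698]
contact_force: [-1.4, -0.0, 4.1]
opening: 0.011
```

>>> {"api": "apply_moves", "payload": {"rows": [{"xyz": [0,0,0.5],"turn": 0},{"xyz": [0,0,0],"turn": 0},{"xyz": [0,0,0],"turn": 0}]}}

```text
time: 10.22
tool_pos: [0.6202, -0.0036, 0.0747]
tool_rot: [3.141, 0.001, 2.698]
contact_force: [-3.5, 0.3, 7.1]
opening: 0.0112
```

It touches the floor (force from -2 to +7 N at the expected height). Releasing partly, then checking.

>>> {"api": "apply_moves", "payload": {"rows": [{"xyz": [0,0,-0.5],"turn": 0},{"xyz": [0,0,0],"turn": 0}]}}

```text
time: 10.48
tool_pos: [0.6202, -0.0036, 0.0747]
tool_rot: [3.141, 0.001, 2.698]
contact_force: [-2.1, 0.3, 6.3]
opening: 0.0116
```

>>> {"api": "apply_moves", "payload": {"rows": [{"xyz": [0,0,0],"turn": 0},{"xyz": [0,0,0],"turn": 0},{"xyz": [0,0,0],"turn": 0},{"xyz": [0,0,0],"turn": 0},{"xyz": [0,0,0],"turn": 0},{"xyz": [0,0,0],"turn": 0}], "gripper": 0.6}}

```text
time: 11.22
tool_pos: [0.6201, -0.0035, 0.0742]
tool_rot: [3.142, 0.0, 2.698]
contact_force: [-1.5, 0.5, 0.4]
opening: 0.0548
```

>>> {"api": "apply_moves", "payload": {"rows": [{"xyz": [0,0,-5],"turn": 0},{"xyz": [0,0,-15],"turn": 0},{"xyz": [0,0,-25],"turn": 0},{"xyz": [0,0,-30],"turn": 0},{"xyz": [0,0,-30],"turn": 0},{"xyz": [0,0,-25],"turn": 0},{"xyz": [0,0,-10],"turn": 0},{"xyz": [0,0,0],"turn": 0}]}}

```text
time: 12.22
tool_pos: [0.6202, -0.0036, 0.215]
tool_rot: [3.141, 0.001, 2.698]
contact_force: [0.7, 0.1, -0.7]
opening: 0.0556
```

>>> {"api": "apply_moves", "payload": {"rows": [{"xyz": [15,-35,0],"turn": 0},{"xyz": [15,-35,0],"turn": 0},{"xyz": [15,-35,0],"turn": 0},{"xyz": [15,-35,0],"turn": 0},{"xyz": [15,-35,0],"turn": 0},{"xyz": [15,-35,0],"turn": 0},{"xyz": [0,0,0],"turn": 0},{"xyz": [0,0,0],"turn": 0}]}}

```text
time: 13.22
tool_pos: [0.4487, -0.1543, 0.2137]
tool_rot: [3.141, -0.001, 2.697]
contact_force: [-0.5, -0.2, -0.6]
opening: 0.0553
```

```bash
python3 - <<'E'
from h import *
from cell import robot
s=robot.observe();print(s["time"],s["tool_pos"],s["contact_force"],s["opening"])
f=[]
for n in("top","side"):
    c=robot.read_camera(n);np.savez(n+"6.npz",**c);f.append(c["frame"])
cv2.imwrite("pics/end.png",np.hstack([cv2.resize(f[0],(400,300)),cv2.resize(f[1],(400,300))]))
E
```

```text
13.225 [ 0.44866695 -0.15428835  0.21368572] [-0.51789927 -0.21036771 -0.61464709] 0.05530963170733655
```

View pics/end.png

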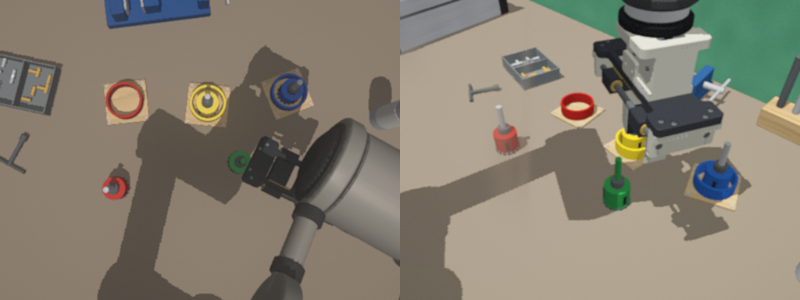

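The yellow saw stands in the yellow collar: in the half-scale top view the tip is near (208,98). The red, green and blue saws look unmoved. One numeric check, then hand in.

```bash
python3 - <<'E'
from h import *
T=dict(np.load("top6.npz"));T0=dict(np.load("top.npz"))
print("expected upright tip px",proj(T,[.6202,-.0036,.116]),"cup top",proj(T,[.6202,-.0036,.051]))
g=cv2.cvtColor(T["frame"],cv2.COLOR_BGR2HSV)[110:145,250:285]
m=cv2.inRange(g,(0,0,120),(180,60,255));print("tip px",[ (np.round(np.array(cv2.minEnclosingCircle(b)[0])+[250,110],1),cv2.contourArea(b)) for b in blobs(m,8)])
for n,lo,hi in(("blue",(108,150,60),(130,255,255)),("red",(0,150,70),(6,255,255))):
    for c in(T0,T):
        print(n,[np.round(cv2.minEnclosingCircle(b)[0],1).tolist() for b in blobs(cv2.inRange(cv2.cvtColor(c["frame"],cv2.COLOR_BGR2HSV),lo,hi)) if cv2.boundingRect(b)[1]>60])
from cell import robot
print(robot.hand_in())
E
```

```text
expected upright tip px [265.8706599 122.4097789] cup top [265.61031275 130.24562889]
tip px [(array([265.5, 123.1]), 40.5)]
blue [[374.1, 114.1], [370.0, 116.7]]
blue []
red [[146.4, 240.8], [158.5, 127.7]]
red [[146.1, 240.7], [158.6, 127.8]]
the job is handed in; nothing more can be done
None
```

I gripped the yellow hole saw by its shank and lowered it into the well with the yellow collar. I let go only once it had touched the floor, then backed the arm off and handed the job in at about 13 s.

- **Yellow saw:** in the last top view its shank tip is at pixel (265.5, 123.1). An upright saw at the release position should show it at (265.9, 122.4), so it stands upright and centred to about 1 mm.
- **Touchdown:** contact came at the expected height with about 7 N, and the wrist force was near zero after release.
- **Red saw:** unmoved, within 0.3 pixel of where it started.
- **Blue saw:** my numeric check failed because the arm's shadow darkened it and the colour mask found nothing. By eye it still stands in its well, and the arm never came near it.

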